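# Tip the pillar candle into the carving trough

### The job

The pillar candle stands on the right-hand end of the wooden carving stand, under its low shelf: tip it over to the left so that it falls lengthwise into the trough beside it, then slide it along the trough until its top end rests snug against the end block. The shelf leaves no room for a hand from straight above, so reach in at a slant from the front, and press the soft wax only gently. Leave the jar, the sanding block and the two gypsum ornaments where they are, and let go of everything at the end.

Things in the scene. Friction and masses are not known exactly. Their poses are not given: they have to be found in the camera images.
- stand: Plywood carving stand, fixed; origin on the table, x from the open front to the back panel, y left along the trough, z up. Base board x -0.098 to 0.067, y -0.135 to 0.155 m, top 12 mm above the table. Low shelf over its whole length from x -0.085 back, underside 280 mm, top 295 mm above the table; open at front and both sides. Back panel's face at x 0.055. Yaw -0.1 to 0.25.
- pad (a point): Centre of the flat pad (85 x 90 mm) at the right-hand end of the base where the candle stands at first, at the height of the base's top; 42 mm behind the shelf's front edge. Axes as the stand.
- trough (a point): Middle of the trough's floor on its centre line, 12 mm above the table; axes as the stand. The trough runs along y, 87 mm each way from here, left end at the end block. Two rails with inner sides sloping at 45 degrees (33 mm apart at the floor, 22 mm high, 100 mm over their outer sides) guide the candle; it lies with its axis about 38 mm above this point.
- end_block (a point): Centre of the end block's face, against which the candle's top end must rest; axes as the stand. The face looks to the stand's -y, is 100 mm wide, with a slot 18 mm wide in its middle for the wick; its upper edge is 60 mm above the base's top.
- shelf_edge (a point): Middle of the lower front edge of the low shelf.
- candle: Plain cream pillar candle, loose cylinder 75 mm across, 144 mm long without the wick, 0.3 to 0.65 kg, balance point 72 mm up. Origin at the centre of its underside, z along its axis to the top. At first upright on the pad; leaned past about 0.5 rad it falls by itself and lies some 2 to 5 cm short of the end block. Sliding takes 2 to 9 N. Pressing with over 30 N spoils the wax.
- candle_top (a point): Centre of the flat top end of the candle (at the wick's foot), 144 mm from its underside.
- jar: Glass jar with a red lid, 62 mm across, 86 mm high, standing on the table in front of the stand's left part. Origin at the centre of its underside. Bystander.
- block: Cork sanding block 54 x 98 x 28 mm on the table in front of the stand. Origin at the centre of its underside. Bystander.
- star: Carved gypsum star, 84 mm wide, 18 mm thick, on top of the shelf, to the right. Origin at the centre of its underside. Bystander.
- heart: Carved gypsum heart, 52 x 58 x 16 mm, on top of the shelf, to the left. Origin at the centre of its underside. Bystander.
Things that resemble listed ones, but are neither listed nor needed, are in the scene too. Of the things like the candle, leave any that is orange; of the rest the smaller one is meant.

How it is judged (in metres and radians):
On the way:
1. the candle lies on its side in the trough, top end to the left (angle between candle's own z axis and vertical above 1.5 rad and angle between the z axis of candle and the y axis of stand, either way round below 0.08 rad and y of candle_top in the frame of trough above 0.03 m), for 0.2 s.
At the end, for the whole second after the job is handed in: The candle lies level in the trough (within 4 degrees, and along it within 3.4 degrees), its top end within 4 mm of the end block's face and centred on it within 8 mm, at rest (angle between candle's own z axis and vertical between 1.5 and 1.64 rad and angle between the z axis of candle and the y axis of stand, either way round below 0.06 rad and distance between candle_top and end_block below 0.008 m and y of candle_top in the frame of end_block above -0.004 m and linear speed of candle below 0.01 m/s); the robot touches nothing.
It fails at once if the hand pressed the candle with more than 30 N (contact force between the fingers and candle above 30 N).
It fails at once if the jar, the sanding block or an ornament was moved by more than 15 mm (distance of any of jar, block, star, heart from where it was at the start of the episode above 0.015 m).
It also fails if it takes over 51 s, if anything falls off the work surface, if the arm or the gripper's body presses on something with over 40 N, if the wrist force passes 120 N, or if a joint passes its speed limit or range.

### The arm

A 6-joint arm with a two-finger parallel gripper is mounted at the origin on a cart in front of the work surface, level with it; the furniture and walls round the work are solid. World frame = base frame: x ahead of the robot, y to its left, z up, the work surface at z = 0. Lengths are in m, angles in degrees, forces in N, time in s.
With the tool pointing down it reaches from about 0.275 to 0.775 m from the base axis. Payload 14.6 kg.
Tool frame: the origin (TCP) lies at the very end of the fingers, on their centre line; the grasp point (between the pads) lies 19 mm behind it; z points along the fingers, y is the line along which they close (so a half turn about z gives the same grasp; the last joint's range is limited). The gripper opens to 85 mm and grips with 20 to 120 N. Pads are 22 mm wide; open, the fingers measure 114 mm over their backs; the gripper's body (76 mm by 85 mm) begins 54 mm behind the grasp point. The pads swing forward as they close: fully open they stand 13 mm farther back than shut.
Start: joints at [-77.195, 15.075, -2.767, 72.158, 0, 81.102], TCP at [0.194, -0.488, 0.231] pointing down, gripper open.
Joint ranges: [-151.79, 151.79], [-50.71, 97.33], [-67.44, 78.34], [-121.81, 120.89], [-77.56, 73.72], [-180, 180]. Speed limits (degrees/s): [108.29, 108.29, 147.25, 159.86, 180, 180].

### API

Orientations are given as a 3x3 rotation matrix whose columns are the frame's x, y, z axes.
In Python, from rig import * gives the robot as it stands.
- The arm moves only by the shell command python3 -m pendant 'ROWS'. ROWS is JSON, a list that holds one entry, the list of rows, each a list of 5 numbers: the shift along the tool's x, y, z each as a share of 25 cm, from -1 to 1, then the turn about the tool's z as a share of 30 degrees, from -1 to 1, then the closure, from 0 (fully open) to 1 (shut). A call has 1 to 10 rows; each row is the pose to reach, as a shift and turn from the pose commanded when the call began, along the tool's axes at that moment; what a row does not reach only later rows make up. A row lasts 1/12 s, in which the tool goes at most 41.7 mm and 7.16 degrees, less where a joint would pass 70% of its speed; a pose out of reach is approached as far as the arm can. A call with a number of a shift or a turn outside -1 to 1 is refused whole. A call with a gripper value outside its range is refused whole. The fingers move at their own pace and stop on an object; the grip force is fixed at half the most. Time passes only in rows, so rows that repeat a pose let the fingers close. It gives the time, the measured TCP pose, the force, the opening and the grip force at its end, in the units of the state.
- observe(): the state, without advancing time (a new reading comes with each control period).
- camera(name): name is "scene" or "top" or "wrist"; returns the picture (480x640x3 uint8, red, green, blue); there is no depth.
- camera_params(name): a dict with "fx", "fy", "cx", "cy" (pixels), "k1" (the pictures are not rectified: a ray, as slopes to the right and down, at radius r is drawn at 1 + k1 r^2 times it, then the intrinsics apply), "cam_to_world" (4x4, takes a point from camera to world coordinates). Camera axes: x right, y up, looking along -z (the intrinsics and any distortion apply to the point x, -y, -z); pixel columns grow to the right and rows downward; lengths in m; the calibration is good to about 2 mm. A picture is of the moment at which its call begins: read the wrist's pose just before it. camera_params takes no time and is no camera call; for the wrist camera it gives the pose at the moment of the call.
- finish_job(): hands the job in; it is judged then, once.
The state is a dict: "clock": time; "joint_pos": joint angles; "qd": joint speeds; "effort": joint torques, N m; "tool_pos": TCP position; "eef_rot": TCP orientation; "wrist_force": force on the tool from outside, world axes, zero at the start; "torque": the same for the moment, N m; "finger_gap": finger opening in m; "grasp_force": force on a finger pad.
Only numpy, scipy, OpenCV 4.12 (cv2) and the standard library are available. Lean on these libraries where they do the work, as an engineer would, in place of code of your own. Each camera call takes 0.05 s, during which the arm holds its last target. There are 200 camera calls.

## Working session

There is one attempt and no reset: what is moved stays moved. The work goes in short steps, Python scripts to look and compute and a shell command to move; the robot and the scene stay as the last step left them, time stands still between calls to the robot, and variables do not carry over. Pictures are saved under pics/ and viewed, at most 10 in all, crops included, and the job is handed in when it is done.

```bash
mkdir -p pics; ls
python3 - <<'E'
from rig import *
import cv2,numpy as np
for n in("scene","top"):
    im=camera(n); cv2.imwrite(f"pics/{n}0.png",im[:,:,::-1]); p=camera_params(n); print(n,{k:np.round(v,4).tolist() for k,v in p.items()})
o=observe();print(o["clock"],np.round(o["eef_rot"],3).tolist(),o["tool_pos"])
E
```

```text
pics
scene {'fx': 594.8877, 'fy': 594.8877, 'cx': 325.5856, 'cy': 243.8835, 'k1': -0.065, 'cam_to_world': [[-0.5634, 0.5928, -0.5755, -0.0433], [-0.8261, -0.4139, 0.3824, 0.6291], [-0.0115, 0.6908, 0.7229, 0.9304], [0.0, 0.0, 0.0, 1.0]]}
top {'fx': 571.5147, 'fy': 571.5147, 'cx': 320.9737, 'cy': 236.7624, 'k1': 0.0214, 'cam_to_world': [[0.3592, 0.8541, -0.3762, 0.0993], [-0.9332, 0.3254, -0.1521, 0.0213], [-0.0075, 0.4057, 0.914, 1.2683], [0.0, 0.0, 0.0, 1.0]]}
0.1 [[0.929, 0.37, -0.0], [0.37, -0.929, 0.001], [0.0, -0.001, -1.0]] [ 0.19410404 -0.48755888  0.23086777]
```

View pics/scene0.png

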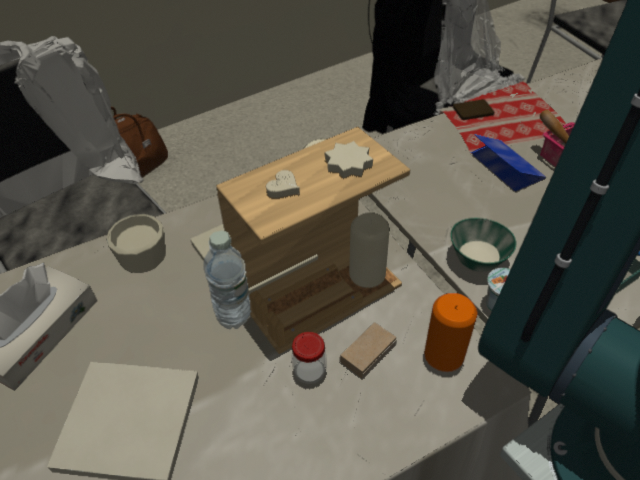

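View pics/top0.png

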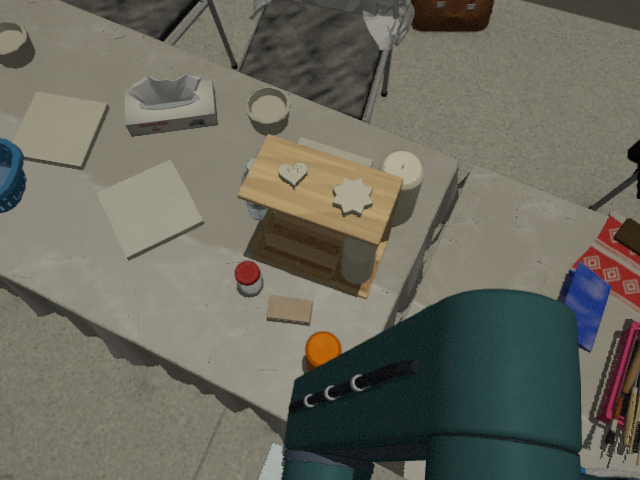

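Scene: the candidates are the grey-cream candle under the shelf (scene 369,250; top 357,258), the orange one (scene 450,330; top 323,350) and a larger white candle behind the stand (top 402,170). I choose the one under the shelf: it isn't orange, it's the smaller of the rest, and it stands on the pad. The jar is at top (248,277), the cork block at (290,310), and a bottle stands left of the stand at (257,195).

```bash
cat > h.py <<'E'
from rig import *
import cv2,numpy as np
def ray(n,uv,p=None):
    p=p or camera_params(n); K=np.array([[p["fx"],0,p["cx"]],[0,p["fy"],p["cy"]],[0,0,1.]])
    x,y=cv2.undistortPoints(np.array([[uv]],float),K,np.array([p["k1"],0,0,0.]))[0,0]
    T=np.array(p["cam_to_world"]); return T[:3,3],T[:3,:3]@np.array([x,-y,-1])
def onz(n,uv,z,p=None):
    o,d=ray(n,uv,p); return o+d*(z-o[2])/d[2]
def proj(n,P,p=None):
    p=p or camera_params(n); T=np.array(p["cam_to_world"]); c=T[:3,:3].T@(np.array(P)-T[:3,3]); s=np.array([c[0],-c[1]])/-c[2]
    s=s*(1+p["k1"]*(s@s)); return s*p["fx"]+[p["cx"],p["cy"]]
E
python3 - <<'E'
from h import *
for n,seed in(("top",(310,215)),("scene",(310,190))):
    im=cv2.imread(f"pics/{n}0.png"); hsv=cv2.cvtColor(im,cv2.COLOR_BGR2HSV)
    m=cv2.inRange(hsv,(10,70,130),(25,200,255)); m=cv2.morphologyEx(m,cv2.MORPH_OPEN,np.ones((3,3)))
    c=max(cv2.findContours(m,0,2)[0],key=cv2.contourArea); h=cv2.convexHull(c)
    a=cv2.approxPolyDP(h,6,True)[:,0]; print(n,cv2.contourArea(c),a.tolist())
    P=[onz(n,q,.295) for q in a.astype(float)]; print(np.round(P,3).tolist(),[round(float(np.linalg.norm(P[i]-P[i-1])),3) for i in range(len(P))])
a=cv2.resize(cv2.imread("pics/scene0.png")[190:400,220:500],None,fx=2.8,fy=2.8)
cv2.imwrite("pics/crop0.png",a)
E
```

```text
top 10060.5 [[267, 135], [402, 178], [379, 261], [238, 195]]
[[0.671, 0.366, 0.295], [0.673, 0.081, 0.295], [0.493, 0.067, 0.295], [0.525, 0.364, 0.295]] [0.146, 0.286, 0.181, 0.299]
scene 10096.5 [[408, 168], [263, 238], [217, 186], [355, 127]]
[[0.529, 0.08, 0.295], [0.526, 0.363, 0.295], [0.673, 0.365, 0.295], [0.675, 0.083, 0.295]] [0.146, 0.283, 0.147, 0.282]
```

View pics/crop0.png

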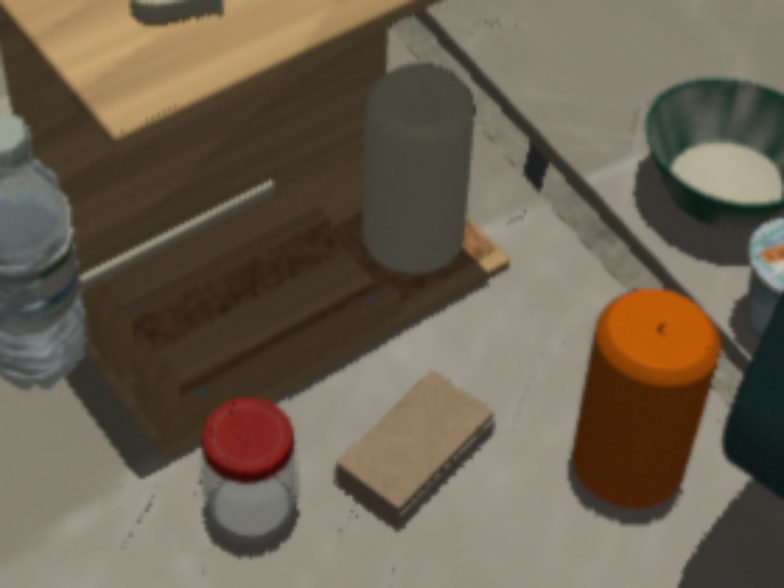

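The crop confirms the choice: the grey-cream candle at crop (417,165) stands on the pad at the right-hand end, with the trough to its left. The stand's yaw is about 0.01, with its origin near (0.6125, 0.213). Since rows don't set tilt directly, I'll raise the tool, swing over and see how it behaves at the edge of its reach.

```bash
python3 -m pendant '[[[0,0,-0.6,0.25,1],[0,0,-0.6,0.5,1],[0,0,-0.6,0.72,1],[0.2,-0.2,-0.6,0.72,1],[0.4,-0.4,-0.6,0.72,1],[0.5,-0.55,-0.6,0.72,1],[0.6,-0.7,-0.6,0.72,1],[0.7,-0.8,-0.6,0.72,1],[0.7,-0.9,-0.6,0.72,1],[0.7,-0.9,-0.6,0.72,1]]]'
```

```text
clock: 0.93
tool_pos: [0.2733, -0.2119, 0.3811]
eef_rot: [[1.0, 0.002, -0.0], [0.002, -1.0, 0.0], [-0.0, -0.0, -1.0]]
wrist_force: [0.8, 0.3, 1.0]
finger_gap: -0.0
grasp_force: 0.0
```

```bash
python3 -m pendant '[[[0.2,-0.2,-0.2,0,1],[0.35,-0.35,-0.3,0,1],[0.5,-0.5,-0.3,0,1],[0.65,-0.6,-0.3,0,1],[0.8,-0.6,-0.3,0,1],[1,-0.6,-0.3,0,1],[1,-0.6,-0.3,0,1],[1,-0.6,-0.3,0,1]]]'; python3 -m pendant '[[[0.2,0,0,0,1],[0.35,0,0,0,1],[0.5,0,0,0,1],[0.65,0,0,0,1],[0.8,0,0,0,1],[1,0,0,0,1],[1,0,0,0,1],[1,0,0,0,1]]]'
```

```text
clock: 1.6
tool_pos: [0.5263, -0.0619, 0.455]
eef_rot: [[1.0, 0.004, -0.001], [0.004, -1.0, 0.001], [-0.001, -0.001, -1.0]]
wrist_force: [-0.6, -0.9, -0.2]
finger_gap: 0.0001
grasp_force: 0.0
clock: 2.27
tool_pos: [0.713, -0.059, 0.3915]
eef_rot: [[0.999, 0.002, 0.042], [0.002, -1.0, -0.006], [0.042, 0.006, -0.999]]
wrist_force: [1.2, -0.2, 2.2]
finger_gap: 0.0002
grasp_force: 0.0
```

```bash
python3 -m pendant '[[[1,0,-0.5,0,1],[1,0,-0.5,0,1],[1,0,-0.5,0,1],[1,0,-0.5,0,1],[1,0,-0.5,0,1],[1,0,-0.5,0,1]]]'; python3 -c "
from h import *
print(np.round(observe()['joint_pos'],1))"
```

```text
clock: 2.77
tool_pos: [0.7112, -0.0473, 0.4002]
eef_rot: [[0.998, 0.002, 0.055], [0.002, -1.0, -0.005], [0.055, 0.005, -0.998]]
wrist_force: [-0.5, -0.5, 0.0]
finger_gap: -0.0
grasp_force: 0.0
[-10.5  44.3  78.3 120.8   0.3 169.4]
```

```bash
python3 -m pendant '[[[-0.2,0,0,0,1],[-0.4,0,0,0,1],[-0.6,0,0,0,1],[-0.8,0,0,0,1],[-1,0,0,0,1],[-1,0,0,0,1],[-1,0,0,0,1]]]'; python3 -c "
from h import *
print(np.round(observe()['joint_pos'],1))"
```

```text
clock: 3.35
tool_pos: [0.5207, -0.0482, 0.3908]
eef_rot: [[0.999, 0.002, 0.054], [0.002, -1.0, -0.005], [0.054, 0.005, -0.999]]
wrist_force: [0.1, -0.2, 1.8]
finger_gap: 0.0002
grasp_force: 0.0
[-14.5  13.   19.   92.9   0.5 165.4]
```

```bash
R='import sys;sys.path.insert(0,".")
from h import *
o=observe();print(np.round(o["joint_pos"],1))'; python3 -m pendant '[[[0,0,-1,0,1],[0,0,-1,0,1],[0,0,-1,0,1],[0,0,-1,0,1],[0,0,-1,0,1],[0,0,-1,0,1],[0,0,-1,0,1]]]'; python3 -c "$R"; python3 -m pendant '[[[0,0,-1,0,1],[0,0,-1,0,1],[0,0,-1,0,1],[0,0,-1,0,1],[0,0,-1,0,1],[0,0,-1,0,1],[0,0,-1,0,1],[0,0,-1,0,1]]]'; python3 -c "$R"
```

```text
clock: 3.93
tool_pos: [0.4876, -0.045, 0.55]
eef_rot: [[0.996, 0.001, 0.092], [0.002, -1.0, -0.013], [0.092, 0.013, -0.996]]
wrist_force: [-0.2, 0.3, -0.4]
finger_gap: 0.0002
grasp_force: 0.0
[-15.2  17.4  53.5 120.8   0.7 164.7]
clock: 4.6
tool_pos: [0.4357, -0.0389, 0.5764]
eef_rot: [[0.992, 0.0, 0.126], [0.003, -1.0, -0.022], [0.126, 0.022, -0.992]]
wrist_force: [0.8, 0.4, -0.2]
finger_gap: 0.0003
grasp_force: 0.0
[-16.4  11.5  49.6 120.8   0.8 163.6]
```

```bash
R='import sys;sys.path.insert(0,".")
from h import *
o=observe();print(np.round(o["joint_pos"],1))'; python3 -m pendant '[[[1,0,-0.5,0,1],[1,0,-0.5,0,1],[1,0,-0.5,0,1],[1,0,-0.5,0,1],[1,0,-0.5,0,1],[1,0,-0.5,0,1]]]'|grep -A1 tool; python3 -c "$R"; python3 -m pendant '[[[1,0,-1,0,1],[1,0,-1,0,1],[1,0,-1,0,1]]]'|grep -A1 tool; python3 -c "$R";python3 -m pendant '[[[1,0,-1,0,1],[1,0,-1,0,1],[1,0,-1,0,1]]]'; python3 -c "$R"
```

```text
tool_pos: [0.5505, -0.0337, 0.5542]
eef_rot: [[0.987, -0.001, 0.163], [0.004, -1.0, -0.028], [0.163, 0.028, -0.986]]
[-12.2  22.9  63.2 120.8   0.4 167.8]
tool_pos: [0.576, -0.0293, 0.5585]
eef_rot: [[0.979, -0.002, 0.203], [0.005, -0.999, -0.033], [0.202, 0.034, -0.979]]
[-11.2  25.1  67.7 120.8   0.4 168.8]
clock: 5.6
tool_pos: [0.5951, -0.0249, 0.5639]
eef_rot: [[0.971, -0.003, 0.239], [0.006, -0.999, -0.038], [0.239, 0.038, -0.97]]
wrist_force: [-0.5, -0.2, 0.9]
finger_gap: 0.0
grasp_force: 0.0
[-10.4  26.6  71.5 120.8   0.3 169.5]
```

```bash
R='import sys;sys.path.insert(0,".")
from h import *
o=observe();print(np.round(o["joint_pos"],1))'; for i in 1; do python3 -m pendant '[[[1,-0.6,-1,0,1],[1,-0.6,-1,0,1],[1,-0.6,-1,0,1]]]'|grep -A1 tool; python3 -m pendant '[[[1,-0.6,-1,0,1],[1,-0.6,-1,0,1],[1,-0.6,-1,0,1]]]'|grep -A1 tool; python3 -c "$R"; python3 -m pendant '[[[1,-0.3,-1,0,1],[1,-0.3,-1,0,1],[1,-0.3,-1,0,1]]]'|grep -A1 tool;  python3 -m pendant '[[[1,0,-1,0,1],[1,0,-1,0,1],[1,0,-1,0,1]]]'|grep -A1 tool;  python3 -m pendant '[[[1,0,-1,0,1],[1,0,-1,0,1],[1,0,-1,0,1]]]'; python3 -c "$R"; done
```

```text
tool_pos: [0.6081, 0.022, 0.5703]
eef_rot: [[0.962, -0.003, 0.273], [0.008, -0.999, -0.039], [0.273, 0.04, -0.961]]
tool_pos: [0.6156, 0.0646, 0.5775]
eef_rot: [[0.952, -0.003, 0.307], [0.009, -0.999, -0.038], [0.307, 0.039, -0.951]]
[ -0.6  28.6  77.4 120.8  -2.  178.9]
tool_pos: [0.6087, 0.0791, 0.5919]
eef_rot: [[0.941, 0.003, 0.337], [0.015, -0.999, -0.034], [0.337, 0.037, -0.941]]
tool_pos: [0.5968, 0.0717, 0.6098]
eef_rot: [[0.931, 0.002, 0.365], [0.014, -0.999, -0.032], [0.364, 0.035, -0.931]]
clock: 6.85
tool_pos: [0.5847, 0.0664, 0.6264]
eef_rot: [[0.921, 0.002, 0.39], [0.015, -0.999, -0.03], [0.39, 0.034, -0.92]]
wrist_force: [-0.0, 0.2, 0.4]
finger_gap: 0.0
grasp_force: 0.0
[ -0.8  24.5  78.3 120.8  -1.4 178.4]
```

```bash
R='import sys;sys.path.insert(0,".")
from h import *
o=observe();print(np.round(o["joint_pos"],1))'; python3 -m pendant '[[[1,0,-1,-0.24,1],[1,0,-1,-0.48,1],[1,0,-1,-0.72,1],[1,0,-1,-1,1],[1,0,-1,-1,1]]]'|grep -A1 tool; python3 -m pendant '[[[0.87,0.5,-1,-0.24,1],[0.87,0.5,-1,-0.48,1],[0.87,0.5,-1,-0.72,1],[0.87,0.5,-1,-1,1],[0.87,0.5,-1,-1,1]]]'|grep -A1 tool; python3 -c "$R"; python3 -m pendant '[[[0.5,0.87,-1,-0.24,1],[0.5,0.87,-1,-0.48,1],[0.5,0.87,-1,-0.72,1],[0.5,0.87,-1,-1,1],[0.5,0.87,-1,-1,1]]]'|grep -A1 tool;  python3 -m pendant '[[[0,1,-1,0,1],[0,1,-1,0,1],[0,1,-1,0,1]]]'; python3 -c "$R"
```

```text
tool_pos: [0.5704, 0.0598, 0.6449]
eef_rot: [[0.781, 0.462, 0.42], [0.52, -0.853, -0.029], [0.345, 0.241, -0.907]]
tool_pos: [0.5551, 0.0543, 0.6634]
eef_rot: [[0.438, 0.779, 0.449], [0.878, -0.478, -0.028], [0.193, 0.406, -0.893]]
[ -2.6  20.7  78.3 120.8  -0.4 116.3]
tool_pos: [0.5391, 0.0494, 0.6814]
eef_rot: [[-0.01, 0.878, 0.479], [0.999, 0.026, -0.027], [-0.036, 0.478, -0.878]]
clock: 8.35
tool_pos: [0.5242, 0.0465, 0.6971]
eef_rot: [[-0.002, 0.863, 0.505], [1.0, 0.017, -0.026], [-0.031, 0.504, -0.863]]
wrist_force: [-0.4, -0.9, 0.3]
finger_gap: -0.0003
grasp_force: 0.0
[ -4.1  17.1  78.3 120.8   0.6  85.4]
```

```bash
R='import sys;sys.path.insert(0,".")
from h import *
o=observe();print(np.round(o["joint_pos"],1))'; 
python3 -m pendant '[[[0.2,1,-1,0,1],[0.2,1,-1,0,1],[0.2,1,-1,0,1]]]'|grep -A1 tool
python3 -m pendant '[[[0.2,1,-1,0,1],[0.2,1,-1,0,1],[0.2,1,-1,0,1]]]'>/dev/null
python3 -m pendant '[[[0.2,1,-1,0,1],[0.2,1,-1,0,1],[0.2,1,-1,0,1]]]'>/dev/null
python3 -m pendant '[[[0.2,1,-1,0,1],[0.2,1,-1,0,1],[0.2,1,-1,0,1]]]'|grep -A1 tool
python3 -m pendant '[[[0.2,1,-1,0,1],[0.2,1,-1,0,1],[0.2,1,-1,0,1]]]'>/dev/null
python3 -m pendant '[[[0.2,1,-1,0,1],[0.2,1,-1,0,1],[0.2,1,-1,0,1]]]'>/dev/null
python3 -m pendant '[[[0.2,1,-1,0,1],[0.2,1,-1,0,1],[0.2,1,-1,0,1]]]'; python3 -c "$R"
```

```text
tool_pos: [0.5079, 0.0587, 0.7109]
eef_rot: [[-0.004, 0.849, 0.528], [1.0, 0.019, -0.024], [-0.031, 0.527, -0.849]]
tool_pos: [0.457, 0.0856, 0.7492]
eef_rot: [[-0.007, 0.804, 0.594], [1.0, 0.021, -0.017], [-0.026, 0.594, -0.804]]
clock: 10.1
tool_pos: [0.4034, 0.1037, 0.7833]
eef_rot: [[-0.012, 0.754, 0.657], [1.0, 0.022, -0.007], [-0.02, 0.656, -0.754]]
wrist_force: [0.9, 0.1, 1.4]
finger_gap: -0.0
grasp_force: 0.0
[  6.3   6.6  78.3 120.8  -4.5  93.5]
```

Run:
```python
from h import *
f=lambda n,uv,z,l:print(l,np.round(onz(n,uv,z),3))
f("scene",(370,224.6),.156,"candle top")
f("scene",(369,279),.012,"candle bottom ~")
f("scene",(401.4,283.6),.012,"base right front corner?")
f("scene",(279,350.7),.012,"base left front corner")
f("scene",(308.5,346),.086,"jar");f("top",(248,272),.086,"jar")
f("top",(290,310),.028,"block")
f("scene",(455,308),.15,"orange");f("top",(323,349),.15,"orange")
f("top",(290,172),.3,"heart");
c,s=np.cos(.011),np.sin(.011);R=np.array([[c,-s],[s,c]]);O=np.array([.6125,.2125])
for q in[(-.043,-.09,.012),(-.043,-.09,.156),(-.098,-.135,.012),(-.098,.155,.012),(-.043,.129,.012)]:
    P=[*(O+R@q[:2]),q[2]];print(q,np.round(P,3),np.round(proj("scene",P)),np.round(proj("top",P)))
im=camera("scene");
for q in[(-.098,-.135,.012),(-.098,.155,.012),(-.043,-.09,.156)]:
    u=proj("scene",[*(O+R@q[:2]),q[2]]);cv2.circle(im,tuple(int(round(x)) for x in u),2,(0,255,0),-1)
cv2.imwrite("pics/ov.png",cv2.resize(im[120:400,180:500,::-1],None,fx=2,fy=2))
```

```text
candle top [0.567 0.124 0.156]
candle bottom ~ [0.556 0.127 0.012]
base right front corner? [0.51  0.081 0.012]
base left front corner [0.513 0.365 0.012]
jar [0.448 0.341 0.086]
jar [0.449 0.338 0.086]
block [0.417 0.228 0.028]
orange [0.335 0.124 0.15 ]
orange [0.336 0.117 0.15 ]
heart [0.605 0.289 0.3  ]
(-0.043, -0.09, 0.012) [0.57  0.122 0.012] [367. 274.] [357. 269.]
(-0.043, -0.09, 0.156) [0.57  0.122 0.156] [370. 223.] [360. 244.]
(-0.098, -0.135, 0.012) [0.516 0.076 0.012] [401. 281.] [368. 296.]
(-0.098, 0.155, 0.012) [0.513 0.366 0.012] [279. 351.] [252. 255.]
(-0.043, 0.129, 0.012) [0.568 0.341 0.012] [275. 324.] [271. 239.]
```

View pics/ov.png

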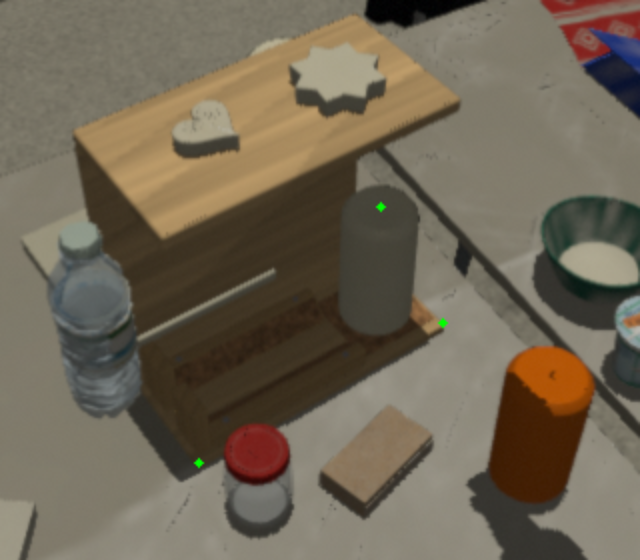

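Overlay: the projected base corners (ov 199,463 and 443,323) and the candle top centre (380,207) land on the real ones, so the stand and candle estimates hold (candle at 0.568, 0.123). The tool is now slanted 49° below horizontal. Next I descend in front of the stand, to the right of the candle.

```bash
python3 -m pendant '[[[-0.01,-0.1,0.12,0,1],[-0.02,-0.2,0.24,0,1],[-0.03,-0.3,0.36,0,1],[-0.04,-0.4,0.49,0,1],[-0.06,-0.5,0.61,0,1],[-0.07,-0.61,0.74,0,1],[-0.07,-0.61,0.74,0,1],[-0.07,-0.61,0.74,0,1]]]' | grep -A1 tool;  python3 -m pendant '[[[-0.01,-0.1,0.12,0,1],[-0.02,-0.2,0.24,0,1],[-0.03,-0.3,0.36,0,1],[-0.04,-0.4,0.49,0,1],[-0.06,-0.5,0.61,0,1],[-0.07,-0.61,0.74,0,1],[-0.07,-0.61,0.74,0,1],[-0.07,-0.61,0.74,0,1]]]'; python3 -c "
from h import *
print(np.round(observe()['joint_pos'],1))"
```

```text
tool_pos: [0.4108, 0.087, 0.6038]
eef_rot: [[-0.013, 0.755, 0.655], [1.0, 0.023, -0.007], [-0.02, 0.655, -0.755]]
clock: 11.48
tool_pos: [0.4161, 0.0647, 0.365]
eef_rot: [[-0.012, 0.758, 0.652], [1.0, 0.022, -0.007], [-0.02, 0.652, -0.758]]
wrist_force: [0.9, 0.2, 2.8]
finger_gap: 0.0003
grasp_force: 0.0
[ -3.6 -24.2 -32.4  41.1   1.9  86. ]
```

```bash
python3 -m pendant '[[[-0.02,-0.08,0.09,0,1],[-0.03,-0.16,0.18,0,1],[-0.03,-0.16,0.18,0,1]]]' | grep -A1 tool;  python3 -m pendant '[[[0,0,0.12,0,1],[0,0,0.24,0,1],[0,0,0.36,0,1],[0,0,0.48,0,1],[0,0,0.6,0,1],[0,0,0.7,0,1],[0,0,0.7,0,1],[0,0,0.7,0,1]]]'
python3 - <<'E'
from h import *
cv2.imwrite("pics/pre.png",cv2.resize(camera("scene")[150:400,220:540,::-1],None,fx=2.4,fy=2.4))
E
```

```text
tool_pos: [0.4163, 0.0559, 0.3053]
eef_rot: [[-0.012, 0.757, 0.653], [1.0, 0.022, -0.007], [-0.02, 0.653, -0.757]]
clock: 12.4
tool_pos: [0.5344, 0.055, 0.1766]
eef_rot: [[-0.013, 0.754, 0.656], [1.0, 0.023, -0.007], [-0.02, 0.656, -0.754]]
wrist_force: [-0.8, 0.1, 1.0]
finger_gap: -0.0004
grasp_force: 0.0
```

View pics/pre.png

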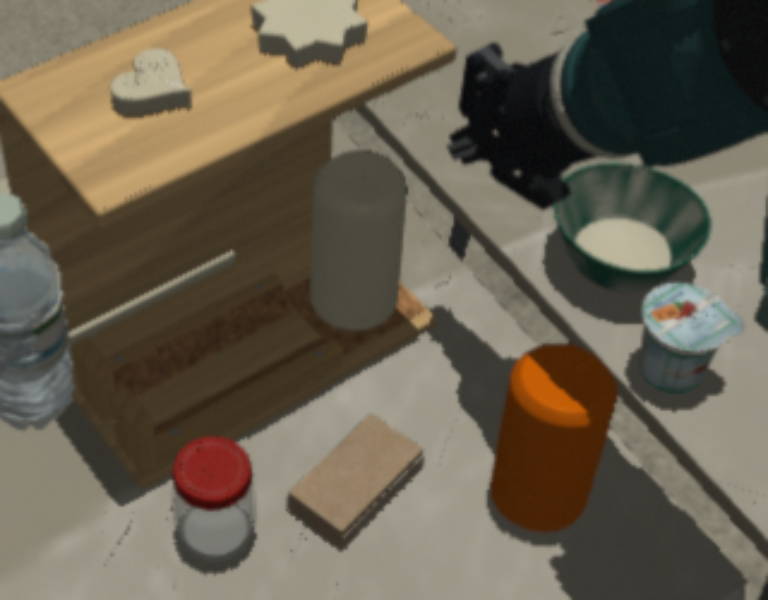

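The picture shows the gripper slanted at (500,130), its fingertips at about (460,145), short of and right of the candle (358,240), clear of the shelf corner (455,50). I'll insert the rest and begin the push.

```bash
python3 -m pendant '[[[0,0,0.1,0,1],[0,0,0.2,0,1],[0,0,0.29,0,1],[0,0,0.29,0,1],[0,0,0.29,0,1]]]';  python3 -m pendant '[[[0.02,0,0,0,1],[0.04,0,0,0,1],[0.06,0,0,0,1],[0.08,0,0,0,1],[0.1,0,0,0,1],[0.12,0,0,0,1],[0.12,0,0,0,1]]]'
```

```text
clock: 12.87
tool_pos: [0.5796, 0.0544, 0.1207]
eef_rot: [[-0.012, 0.755, 0.656], [1.0, 0.023, -0.007], [-0.02, 0.655, -0.755]]
wrist_force: [-0.4, -0.0, 0.5]
finger_gap: -0.0003
grasp_force: 0.0
clock: 13.45
tool_pos: [0.5779, 0.0853, 0.1186]
eef_rot: [[-0.013, 0.756, 0.655], [1.0, 0.023, -0.006], [-0.02, 0.654, -0.756]]
wrist_force: [0.9, -1.6, -0.9]
finger_gap: -0.0001
grasp_force: 0.7
```

```bash
python3 -m pendant '[[[0.02,0,0,0,1],[0.04,0,0,0,1],[0.06,0,0,0,1],[0.08,0,0,0,1],[0.1,0,0,0,1],[0.1,0,0,0,1]]]' | grep -E "tool|wrist"
python3 - <<'E'
from h import *
cv2.imwrite("pics/p2.png",cv2.resize(camera("scene")[150:350,220:480,::-1],None,fx=2.4,fy=2.4))
E
```

```text
tool_pos: [0.5775, 0.1104, 0.1178]
wrist_force: [-0.0, -0.3, -0.2]
```

View pics/p2.png

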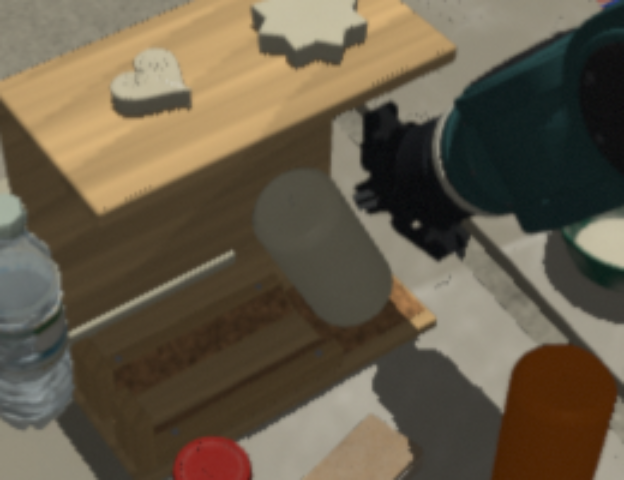

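The candle leans well to the left (top at 293,205, foot at 345,300) and is tipping, not sliding. I'll push a little more and let it fall.

```bash
python3 -m pendant '[[[0.02,0,0,0,1],[0.04,0,0,0,1],[0.06,0,0,0,1],[0.08,0,0,0,1],[0.08,0,0,0,1],[0.08,0,0,0,1],[0.08,0,0,0,1],[0,0,0,0,1],[-0.1,0,0,0,1],[-0.1,0,0,0,1]]]' | grep -E "clock|tool|wrist"
python3 - <<'E'
from h import *
cv2.imwrite("pics/p3.png",cv2.resize(camera("scene")[150:350,220:480,::-1],None,fx=2.4,fy=2.4))
E
```

```text
clock: 14.83
tool_pos: [0.5781, 0.0816, 0.1186]
wrist_force: [0.3, 0.5, 0.4]
```

View pics/p3.png

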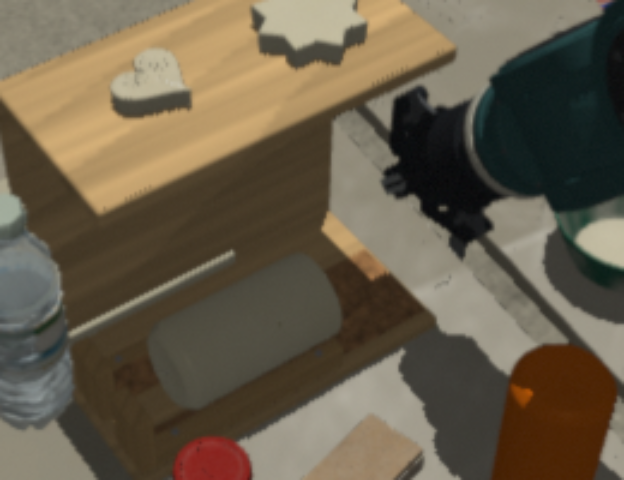

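The candle lies in the trough, top end to the left (about 175,375), bottom end at about (325,290), a few cm short of the block. I'll lower the closed fingers behind its bottom end and approach.

```bash
python3 -m pendant '[[[0,-0.06,0.07,0,1],[0,-0.12,0.14,0,1],[0,-0.18,0.21,0,1],[0.04,-0.18,0.21,0,1],[0.08,-0.18,0.21,0,1],[0.12,-0.18,0.21,0,1],[0.16,-0.18,0.21,0,1],[0.16,-0.18,0.21,0,1]]]' | grep -E "clock|tool|wrist"; python3 -m pendant '[[[0.02,0,0,0,1],[0.04,0,0,0,1],[0.06,0,0,0,1],[0.08,0,0,0,1],[0.1,0,0,0,1],[0.1,0,0,0,1]]]' | grep -E "clock|tool|wrist"
```

```text
clock: 15.55
tool_pos: [0.5779, 0.1247, 0.0486]
wrist_force: [0.2, -0.3, 0.3]
clock: 16.05
tool_pos: [0.5776, 0.1487, 0.0481]
wrist_force: [0.7, -0.5, 0.5]
```

```bash
python3 -m pendant '[[[0.02,0,0,0,1],[0.04,0,0,0,1],[0.06,0,0,0,1],[0.06,0,0,0,1]]]' | grep -E "clock|tool|wrist"; python3 -m pendant '[[[0.01,0,0,0,1],[0.02,0,0,0,1],[0.03,0,0,0,1],[0.04,0,0,0,1],[0.04,0,0,0,1]]]' | grep -E "clock|tool|wrist"
```

```text
clock: 16.38
tool_pos: [0.5774, 0.1637, 0.0478]
wrist_force: [0.7, -0.9, -0.3]
clock: 16.8
tool_pos: [0.5773, 0.1733, 0.0476]
wrist_force: [-0.5, -1.0, 0.0]
```

Run:
```python
from h import *
cv2.imwrite("pics/p4.png",cv2.resize(camera("scene")[210:370,230:430,::-1],None,fx=3.6,fy=3.6))
```

```text
(no output)
```

View pics/p4.png

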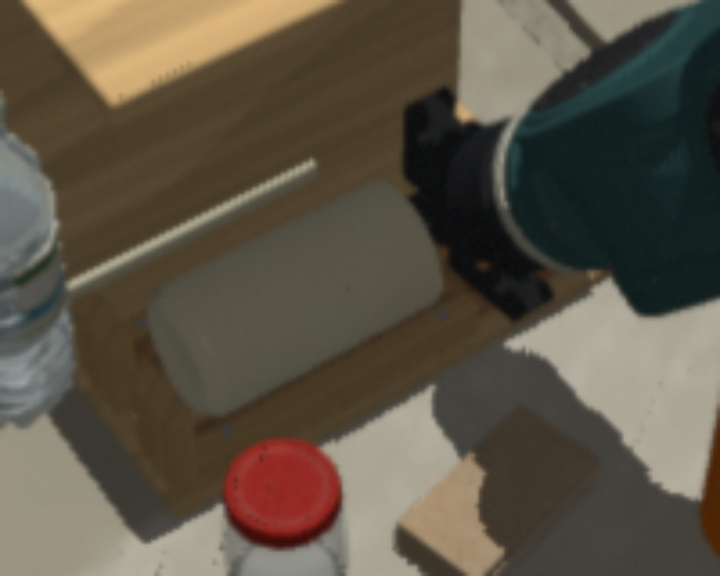

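The candle is now some 1 cm from the end block: its top end rim is at (160,330)–(205,410), and the block's face near (140,310)–(190,430). I'll continue gently, watching the force.

```bash
G='clock|tool_pos|wrist'; python3 -m pendant '[[[0.01,0,0,0,1],[0.02,0,0,0,1],[0.02,0,0,0,1]]]' | grep -E "$G"; python3 -m pendant '[[[0.006,0,0,0,1],[0.012,0,0,0,1],[0.012,0,0,0,1]]]' | grep -E "$G"; python3 -m pendant '[[[0.006,0,0,0,1],[0.012,0,0,0,1],[0.012,0,0,0,1]]]' | grep -E "$G"
```

```text
clock: 17.1
tool_pos: [0.5772, 0.1782, 0.0475]
wrist_force: [0.0, -1.3, 0.7]
clock: 17.35
tool_pos: [0.5772, 0.1811, 0.0474]
wrist_force: [-0.4, -1.6, 0.9]
clock: 17.6
tool_pos: [0.5772, 0.1841, 0.0474]
wrist_force: [-1.3, -2.1, 1.0]
```

```bash
G='tool_pos|wrist'; python3 -m pendant '[[[0.006,0,0,0,1],[0.008,0,0,0,1],[0.008,0,0,0,1]]]' | grep -E "$G"; python3 -m pendant '[[[0.006,0,0,0,1],[0.008,0,0,0,1],[0.008,0,0,0,1]]]' | grep -E "$G"
```

```text
tool_pos: [0.5771, 0.186, 0.0473]
wrist_force: [-0.2, -0.9, 0.0]
tool_pos: [0.5771, 0.1881, 0.0473]
wrist_force: [-0.5, -0.6, 1.0]
```

```bash
G='tool_pos|wrist'; python3 -m pendant '[[[0.004,0,0,0,1],[0.006,0,0,0,1],[0.006,0,0,0,1]]]' | grep -E "$G"; python3 -m pendant '[[[0.004,0,0,0,1],[0.006,0,0,0,1],[0.006,0,0,0,1]]]' | grep -E "$G"
python3 - <<'E'
from h import *
cv2.imwrite("pics/p5.png",cv2.resize(camera("scene")[210:370,230:430,::-1],None,fx=3.6,fy=3.6))
E
```

```text
tool_pos: [0.5771, 0.1894, 0.0472]
wrist_force: [0.1, -2.5, 1.7]
tool_pos: [0.5772, 0.1898, 0.0472]
wrist_force: [1.1, -11.5, 2.5]
```

View pics/p5.png

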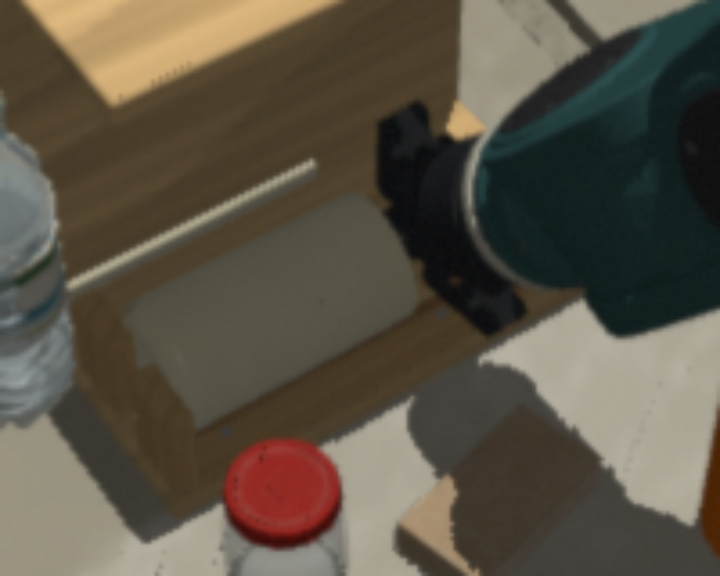

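The candle's top end sits against the block face (130,310)–(200,425), and the force jumped to 11.5 N as the tool stalled: snug. Now I back off to the right and withdraw.

```bash
python3 -m pendant '[[[-0.03,0,0,0,1],[-0.08,0,0,0,1],[-0.16,0,0,0,1],[-0.24,0,0,0,1],[-0.24,0,0,0,1],[-0.24,0,-0.1,0,1],[-0.24,0,-0.2,0,1],[-0.24,0,-0.3,0,1],[-0.24,0,-0.4,0,1],[-0.24,0,-0.5,0,1]]]' | grep -E "tool_pos|wrist"; python3 -m pendant '[[[0,0,-0.12,0,1],[0,0,-0.24,0,1],[0,0,-0.36,0,1],[0,0,-0.4,0,1],[0,0,-0.4,0,1],[0,0,-0.4,0,1]]]'
python3 - <<'E'
from h import *
cv2.imwrite("pics/p6.png",cv2.resize(camera("scene")[210:370,230:430,::-1],None,fx=3.6,fy=3.6))
E
```

```text
tool_pos: [0.4949, 0.1321, 0.1436]
wrist_force: [0.6, 1.2, 1.1]
clock: 19.98
tool_pos: [0.4307, 0.1329, 0.2189]
eef_rot: [[-0.013, 0.755, 0.656], [1.0, 0.023, -0.006], [-0.019, 0.656, -0.755]]
wrist_force: [0.0, -0.1, -0.6]
finger_gap: -0.0001
grasp_force: 0.0
```

View pics/p6.png

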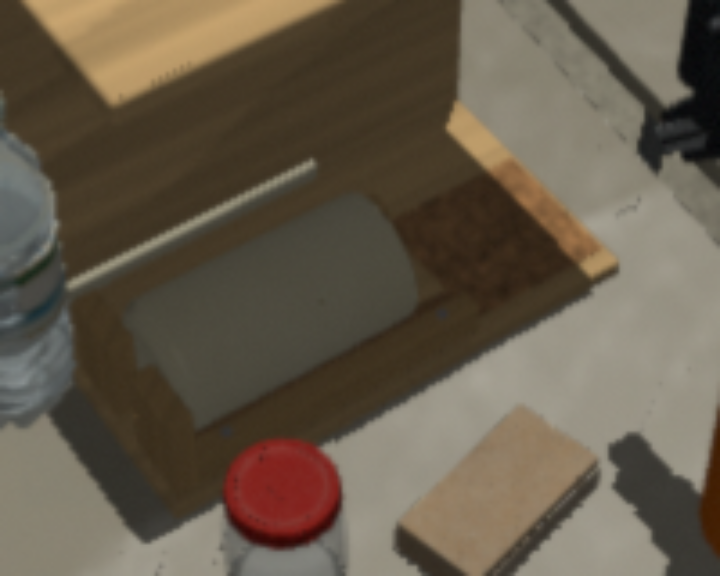

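The candle still lies snug against the end block (130–200, 310–425), the jar and block look undisturbed, and the tool is clear of everything.

```bash
python3 -c "
from rig import *
print(finish_job())"
```

```text
the job is handed in; nothing more can be done
None
```

The candle was tipped into the trough and slid until its top end stopped against the end block (wrist force about 11.5 N there); the arm was withdrawn clear, the jar and sanding block look unmoved, the ornaments were never approached, and the job is handed in; it returned no verdict.

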